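# Hang the pipette back on its stand and tug-test it

### The arm

A 6-joint arm with a two-finger parallel gripper is mounted at the origin on the work surface. World frame = base frame: x ahead of the robot, y to its left, z up, the work surface at z = 0. Lengths are in mm, angles in rad, forces in N, time in s.
With the tool pointing down it reaches from about 275 to 725 mm from the base axis. Payload 5.6 kg.
Tool frame: the origin (TCP) lies between the finger pads; the fingertips stand 25 mm ahead of it and the grasp point (between the pads) lies 6 mm ahead of it; z points along the fingers, x is the direction in which the jaws open and shut, and the axes are right-handed (so a half turn about z gives the same grasp; the last joint's range is limited). The gripper opens to 85 mm and grips with 20 to 120 N. Pads are 22 mm wide; open, the fingers measure 114 mm over their backs; the gripper's body (76 mm by 85 mm) begins 54 mm behind the grasp point. The pads swing forward as they close: fully open they stand 13 mm farther back than shut.
Start: joints at [1.631, 0.255, 0.108, 0, -1.424, -0.285], TCP at [122.574, 536.161, 256.283] pointing down, gripper open.
Joint ranges: [-2.95, 2.95], [-1.21, 1.97], [-1.09, 1.5], [-2.87, 1.71], [-2.94, -0.07], [-3.05, 3.05]. Speed limits (rad/s): [2.57, 2.57, 3.14, 3.14, 3.14, 3.14].

### API

Orientations are given as a unit quaternion [w, x, y, z].
In Python, from cell import r gives the robot as it stands. The module is installed in compiled form; this text tells all that it offers.
- The arm moves only by the tool send_rows, never from a script. Its argument "rows" is a list that holds one entry, the list of rows, each a list of 7 numbers: the finger opening in mm, from 0 to 85.4, then the shift along the tool's x, y, z each as a share of 3 cm, from -1 to 1, then the turn, a rotation vector about the tool's x, y, z each as a share of 2 pi rad, from -1 to 1. A call has 1 to 10 rows; each row shifts and turns the commanded pose from where the row before left it, along the tool's axes as they then stand; what a row does not reach is not made up. A row lasts 1/8 s, in which the tool goes at most 62.5 mm and 10.7 degrees, less where a joint would pass 70% of its speed; a pose out of reach is approached as far as the arm can. A call with a number of a shift or a turn outside -1 to 1 is refused whole. A call with a gripper value outside its range is refused whole. The fingers move at their own pace and stop on an object; "squeeze" is the grip in N (left out, the last holds). Time passes only in rows, so rows that do not move let the fingers close. It gives the time, the measured TCP pose, the force and the opening at its end, in the units of the state.
- r.get_state(): the state, without advancing time (a new reading comes with each control period).
- r.grab_frame(name): name is "side" or "top"; returns a dict with "img" (384x512x3 uint8, red, green, blue), "intrinsics" (3x3 intrinsics, pixels), "R" (3x3) and "t" (3): a world point X has camera coordinates R X + t. Camera axes: x right, y down, z forward; pixel columns grow to the right and rows downward; lengths in mm; the calibration is good to about 2 mm. A picture is of the moment at which its call begins. There is no depth.
- r.sign_off(): hands the job in, once; it reports no verdict.
The state is a dict: "time": time; "joint_positions": joint angles; "qd": joint speeds; "joint_torque": joint torques, N m; "position": TCP position; "eef_rot": TCP orientation; "ft_force": force on the tool from outside, world axes, zero at the start; "torque": the same for the moment, N m; "width": opening from 0.0 (shut) to 1.0 (fully open).
Only numpy, scipy, OpenCV 4.12 (cv2) and the standard library are available. Lean on these libraries where they do the work, as an engineer would, in place of code of your own. Each camera call takes 0.05 s, during which the arm holds its last target.

### The job

Take the yellow-capped pipette from its sloping bench rest and hang it upright by its finger hook on the empty hanger of the pipette stand; the clip-on hanger may be sitting loose and high on its rail. Before letting go, tug the pipette gently down until the hanger bears firmly, and keep a steady pull of about 6 N for about a second to be sure it holds. Then leave it hanging freely there, with the other pipettes and the things on the bench left alone.

Things in the scene. Friction and masses are not known exactly. Their poses are not given: they have to be found in the camera images.
- pipette_grip (a point): Yellow-capped white pipette, 220 mm long, about 110 g. Point on its axis, 182 mm from the nozzle end, where it is best gripped across its flat sides (26 mm, y). Axes: z towards the plunger, x towards the finger hook. Handle 30 mm deep (x), from 88 mm below to 18 mm above this point; cap (18 mm wide) ends 38 mm above it: keep the palm off.
- pipette_hook (a point): Underside of that pipette's finger hook, mid-length; axes as the grip point, from which it lies +28 mm in x, -6 mm in z. The arm is 14 mm wide (y), 7 mm thick, its underside free from 15 to 41 mm from the axis; then a 6 mm thick end turns down, 14 mm below the underside. Hung: the underside rests on the saddle bar, the bar between handle and turned-down end.
- pipette: The same pipette; origin on its axis at the nozzle end, same axes. In the rest it leans 20 degrees from vertical, plunger end towards -x of the rest, finger hook on the upper side towards +x, nozzle end 22 mm above the bench. It comes out upwards along its own axis; its nozzle is clear of the trough after 140 mm.
- rest: Grey sloping bench rest, fixed; base 110 x 90 mm; origin on the bench under the pipette's nozzle end, x level, away from the robot at yaw 0. A trough leaning 20 degrees to -x carries the pipette's front face; side walls 3 mm thick with 2 mm play guard the handle from 86 to 44 mm below the grip point along the pipette; the trough ends 44 mm below it.
- hanger_free_saddle (a point): Empty blue hanger (the other two carry pipettes): middle of the top of its saddle bar, 233 to 248 mm above the bench; x level into the hanger, y along the bar. Bar 8 mm thick (x), 8 mm high; at its ends two cheeks, 20 mm apart inside, stand 8 mm above it, from x -4 to 32 mm. Behind the bar (x 4 to 25 mm) is an open pocket for the hook's end.
- hanger_free: The same hanger, clipped over the top rail; origin and axes as the saddle point. Loaded from its -x side: hook pointing to +x, its end carried in above the bar, then lowered into the pocket. The clip is loose: it starts 1.5 to 9 mm above its seat (not known), slides down under about 1 N, then stops hard on the rail. Over 15 N harms it.
- stand: Pipette stand, fixed: grey base 150 x 360 mm, two posts, top rail with three hangers 105 mm apart, all facing -x of the stand. 164 mm above the bench a black 10 mm round back-rest bar, its front 14 mm in front (-x) of the saddle points: a hung handle leans on it (0.1 rad at most). Origin on the bench under the middle hanger's saddle; x away from the robot at yaw 0.
- pip_a_center (a point): Neighbour pipette with red cap, same size, hanging on a hanger; point on its axis half-way up. Leave alone.
- pip_b_center (a point): Neighbour pipette with green cap, same size, hanging on a hanger; point on its axis half-way up. Leave alone.
- tip_box_center (a point): Blue tip box with white top, 85 x 125 x 54 mm (62 mm with the tips), point at half height. Leave alone.
- tube_rack_center (a point): Orange tube rack, 60 x 130 x 22 mm (38 mm with tubes), point at half height. Leave alone.

How it is judged (in metres and radians):
On the way, in this order (a step that is already met when the one before it is completed fails the run):
1. pipette taken out of the rest, held by the fingers (distance between pipette and rest above 0.08 m and contact force between the fingers and pipette above 1 N), for 0.1 s.
2. hooked over the saddle bar of the empty hanger and, still held, tugged down on it with 4 to 9 N for half a second (contact force between pipette and hanger_free between 4 and 9 N and contact force between the fingers and pipette above 1 N and x of pipette_hook in the frame of hanger_free_saddle between -0.014 and 0.014 m and y of pipette_hook in the frame of hanger_free_saddle between -0.006 and 0.006 m and z of pipette_hook in the frame of hanger_free_saddle below 0.003 m), for 0.5 s.
At the end, for the whole second after the job is handed in: The yellow-capped pipette hangs at rest, let go, within 0.2 rad of upright, its finger hook over the saddle bar of the empty hanger (hook point within 14 mm in x, 6 mm in y and 4 mm in z of the saddle point) (x of pipette_hook in the frame of hanger_free_saddle between -0.014 and 0.014 m and y of pipette_hook in the frame of hanger_free_saddle between -0.006 and 0.006 m and z of pipette_hook in the frame of hanger_free_saddle between -0.004 and 0.004 m and angle between pipette's own z axis and vertical below 0.2 rad and linear speed of pipette below 0.03 m/s and contact force between the fingers and pipette below 0.05 N); the robot touches nothing.
It fails at once if pipette pressed or pulled on the hanger or the stand with more than 15 N (contact force between pipette and hanger_free above 15 N or contact force between pipette and stand above 15 N).
It fails at once if pipette dropped (height (world z) of pipette_grip below 0.12 m).
It fails at once if the robot hits the stand or hanger with more than 15 N (contact force between any of the arm, the fingers and stand above 15 N or contact force between any of the arm, the fingers and hanger_free above 15 N).
It fails at once if a neighbour pipette is moved more than 20 mm (distance of any of pip_a_center, pip_b_center from where it was at the start of the episode above 0.02 m).
It fails at once if tip box or tube rack is moved more than 20 mm (distance of any of tip_box_center, tube_rack_center from where it was at the start of the episode above 0.02 m).
It also fails if it takes over 54 s, if anything falls off the work surface, if the arm or the gripper's body presses on something with over 40 N, if the wrist force passes 120 N, or if a joint passes its speed limit or range.

## Working session

There is one attempt and no reset: what is moved stays moved. The work goes in short steps, Python scripts to look and compute and a tool call to move; the robot and the scene stay as the last step left them, time stands still between calls to the robot, and variables do not carry over. Pictures are saved under pics/ and viewed, and the job is handed in when it is done.

Besides the shell and the picture viewer there is one more tool, called by a JSON object that holds its "api" and its "payload". send_rows: Moves the arm, as the interface text tells. Its arguments: {"type":"object","properties":{"rows":{"type":"array","items":{"type":"array","items":{"type":"array","items":{"type":"number"}}}},"squeeze":{"type":"number"}},"required":["rows"]}

```bash
ls; mkdir -p pics; python3 - <<'E'
from cell import r
import cv2,json
s=r.get_state();print(s)
for n in("side","top"):
    f=r.grab_frame(n);cv2.imwrite(f"pics/{n}0.png",f["img"][...,::-1]);print(n,f["intrinsics"],f["R"],f["t"])
E
```

```text
pics
{'time': 0.0, 'joint_positions': array([ 1.63058694e+00,  2.55754163e-01,  1.07004368e-01, -4.89144149e-04,
       -1.42388889e+00, -2.84611714e-01]), 'qd': array([-0.00066059, -0.00043454,  0.00010981,  0.00045972,  0.0015201 ,
        0.00228602]), 'joint_torque': array([ 4.79290320e-04, -3.86627734e+01,  2.37942517e+01,  5.36483064e+00,
       -6.03179302e-03,  9.70596830e-06]), 'position': array([122.44253596, 535.73979634, 255.38970022]), 'eef_rot': array([-7.27956100e-04, -6.23296514e-01,  7.81985005e-01, -6.14137570e-04]), 'ft_force': array([-0.12546497, -0.38957357,  0.24213799]), 'torque': array([ 0.00935015,  0.00748117, -0.05512878]), 'width': 1.0026736391946456}
side [[387.34354785   0.         249.66766567]
 [  0.         387.34354785 194.88995524]
 [  0.           0.           1.        ]] [[ 0.7699352  -0.63810976  0.00396503]
 [-0.45107881 -0.54864005 -0.70393324]
 [ 0.45136204  0.54019444 -0.71025508]] [-372.4649074   362.77087962  910.53363205]
top [[372.78681312   0.         253.57374888]
 [  0.         372.78681312 193.29531108]
 [  0.           0.           1.        ]] [[-0.00755079 -0.9999181  -0.01033292]
 [-0.99149288  0.00882912 -0.12986118]
 [ 0.12994177  0.00926446 -0.99147834]] [  34.26359246  557.92848678 1009.49381627]
```

View pics/side0.png

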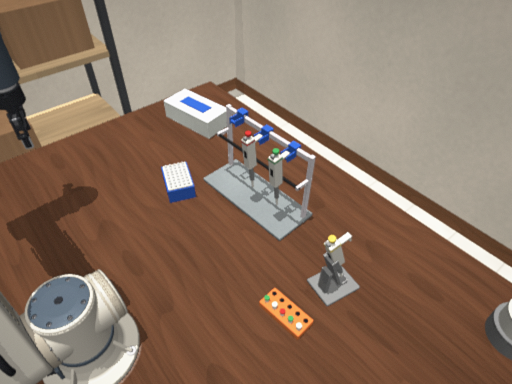

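View pics/top0.png

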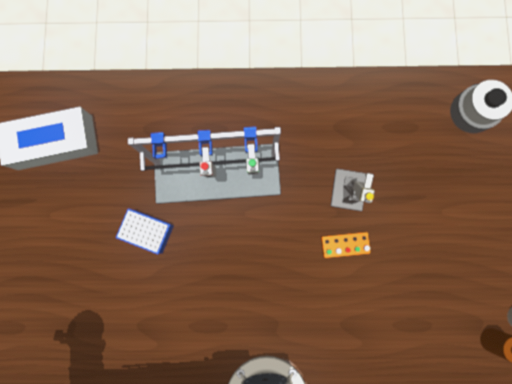

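```bash
python3 - <<'E'
import cv2,numpy as np
a=cv2.imread("pics/side0.png");b=cv2.imread("pics/top0.png")
def c(im,x0,y0,x1,y1,k,n):
    o=cv2.resize(im[y0:y1,x0:x1],None,fx=k,fy=k,interpolation=cv2.INTER_CUBIC)
    for x in range(x0,x1,10):cv2.putText(o,str(x),((x-x0)*k,8),0,.3,(0,255,255),1);cv2.line(o,((x-x0)*k,10),((x-x0)*k,14),(0,255,255),1)
    for y in range(y0,y1,10):cv2.putText(o,str(y),(0,(y-y0)*k+4),0,.3,(0,255,255),1)
    cv2.imwrite(f"pics/{n}.png",o)
c(a,290,220,370,310,6,"s_rest");c(a,200,90,330,190,6,"s_stand");c(b,320,155,390,220,8,"t_rest");c(b,120,115,290,210,4,"t_stand")
E
```

```text
(no output)
```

View pics/s_rest.png

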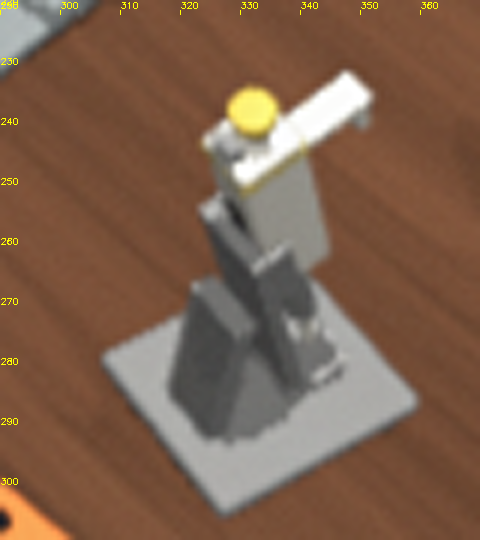

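View pics/t_rest.png

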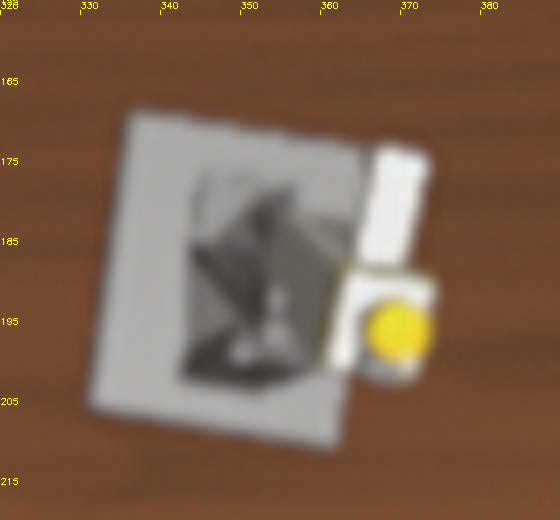

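View pics/s_stand.png

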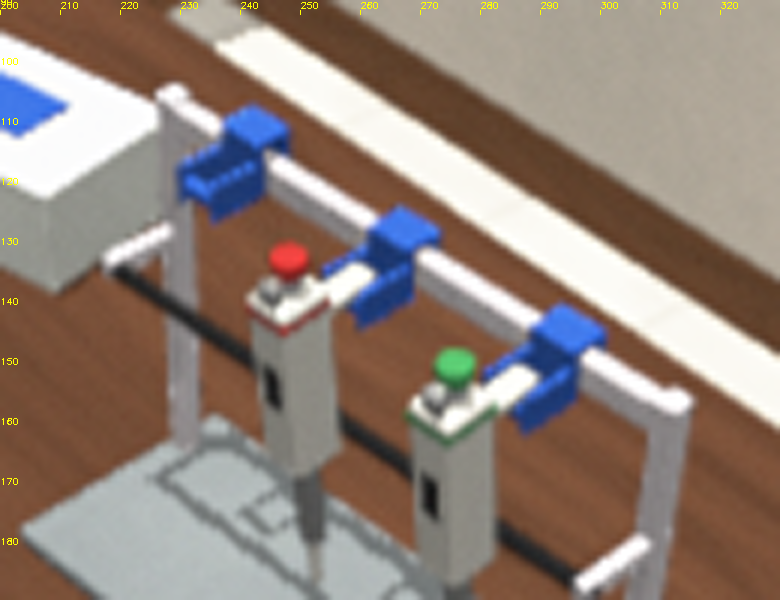

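View pics/t_stand.png

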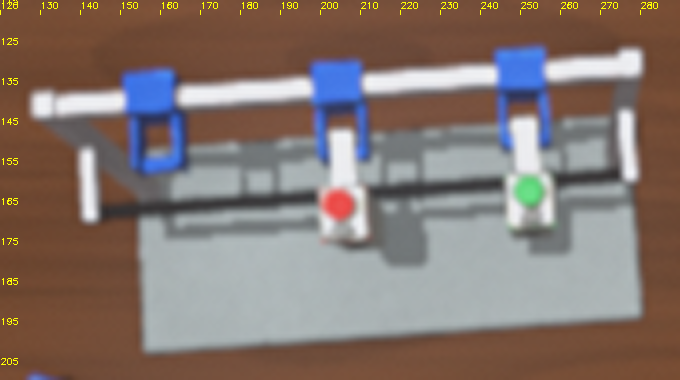

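```bash
python3 - <<'E'
import cv2,numpy as np
a=cv2.imread("pics/side0.png");b=cv2.imread("pics/top0.png")
def c(im,x0,y0,x1,y1,k):
    o=cv2.resize(im[y0:y1,x0:x1],None,fx=k,fy=k,interpolation=cv2.INTER_CUBIC)
    for x in range(x0,x1,5):cv2.putText(o,str(x),((x-x0)*k,8),0,.35,(0,255,255),1);cv2.line(o,((x-x0)*k,10),((x-x0)*k,14),(0,255,255),1)
    for y in range(y0,y1,5):cv2.putText(o,str(y),(0,(y-y0)*k+4),0,.35,(0,255,255),1)
    return o
cv2.imwrite("pics/h.png",np.hstack([c(a,226,102,254,132,14),c(b,145,128,173,158,14)]))
E
```

```text
(no output)
```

View pics/h.png

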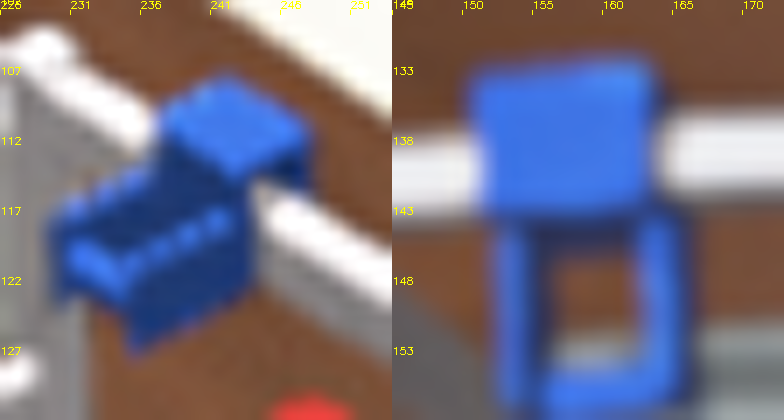

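```bash
cat > h.py <<'E'
import numpy as np
from scipy.optimize import least_squares
K={'side':np.array([[387.34354785,0,249.66766567],[0,387.34354785,194.88995524],[0,0,1]]),'top':np.array([[372.78681312,0,253.57374888],[0,372.78681312,193.29531108],[0,0,1]])}
R={'side':np.array([[0.7699352,-0.63810976,0.00396503],[-0.45107881,-0.54864005,-0.70393324],[0.45136204,0.54019444,-0.71025508]]),'top':np.array([[-0.00755079,-0.9999181,-0.01033292],[-0.99149288,0.00882912,-0.12986118],[0.12994177,0.00926446,-0.99147834]])}
t={'side':np.array([-372.4649074,362.77087962,910.53363205]),'top':np.array([34.26359246,557.92848678,1009.49381627])}
def proj(c,X):
    p=K[c]@(R[c]@np.asarray(X,float)+t[c]);return p[:2]/p[2]
def onz(c,uv,z):
    d=R[c].T@np.linalg.inv(K[c])@[*uv,1];o=-R[c].T@t[c];return o+d*(z-o[2])/d[2]
def tri(s,tp):
    f=least_squares(lambda X:np.r_[proj('side',X)-s,proj('top',X)-tp],[400,0,150]);return f.x,np.abs(f.fun).max()
def rz(a):
    c,s=np.cos(a),np.sin(a);return np.array([[c,-s,0],[s,c,0],[0,0,1]])
def ry(a):
    c,s=np.cos(a),np.sin(a);return np.array([[c,0,s],[0,1,0],[-s,0,c]])
E
python3 - <<'E'
from h import *
np.set_printoptions(precision=1,suppress=True)
print('cap',tri((332,238.6),(370,196.4)))
print('hooktip',tri((348,231.7),(367.2,173.5)),tri((352.2,235.8),(373.7,174.6)))
for uv in [(336.4,168.75),(365.6,173.75),(331.25,206),(362.25,210.9)]:print('restbase',onz('top',uv,5))
for uv in [(308-.7,280),(360,286.7),(327,305.3),(342,267)]:print('restbase side',onz('side',uv,5))
print('saddle',tri((232.8,120.2),(159.5,155.3)))
print('cheekR fronttop',tri((235,122.3),(165,156.3)),'L',tri((229.5,117.5),(153.5,157)))
for uv in [(156.25,203),(280.25,194)]:print('standbase',onz('top',uv,8))
print('bar',onz('top',(147,167.3),169),onz('top',(270,159.3),169))
print('red',tri((248.2,133.5),(204.5,166)),'green',tri((275.5,150.5),(252.5,162.5)))
print('rail ends',tri((228.5,106.5),(130.5,141)),tri((312.5,157.5),(277.5,130.5)))
# fit pipette
obs=[('side',(0,0,220),(332,238.3)),('top',(0,0,220),(370,196.4))]
for y,s,tp in((7,(348,231.7),(367.2,173.5)),(-7,(352.2,235.8),(373.7,174.6))):
    obs+=[('side',(47,y,183),s),('top',(47,y,183),tp)]
def T(p):
    M=rz(p[2])@ry(np.radians(-20));return M,np.array([p[0],p[1],22.])
def f(p):
    M,o=T(p);return np.concatenate([proj(c,M@np.array(X)+o)-uv for c,X,uv in obs])
s=least_squares(f,[550,-250,0.1]);print(s.x,s.fun)
M,o=T(s.x);print('grip',M@[0,0,182]+o, 'axis',M[:,2])
E
```

```text
cap (array([ 523.3, -237.1,  227.6]), np.float64(0.2072102190954297))
hooktip (array([ 579.9, -238.9,  209.3]), np.float64(0.08418894396902488)) (array([ 576.8, -253.5,  210.7]), np.float64(0.09129849779026245))
restbase [ 632.2 -211.6    5. ]
restbase [ 616.6 -295.6    5. ]
restbase [ 523.5 -192.9    5. ]
restbase [ 508.7 -281.     5. ]
restbase side [ 524.7 -193.     5. ]
restbase side [ 617.7 -296.2    5. ]
restbase side [ 509.9 -277.4    5. ]
restbase side [ 628.5 -224.8    5. ]
saddle (array([619.7, 242. , 244.1]), np.float64(0.39740960698625827))
cheekR fronttop (array([617.4, 229.2, 244.5]), np.float64(0.2551703132097032)) L (array([615.3, 253.8, 249.2]), np.float64(0.016318277053755992))
standbase [536.2 310.6   8. ]
standbase [559.2 -46.9   8. ]
bar [608.1 292.  169. ] [625.4 -12.9 169. ]
red (array([588.9, 134.8, 270.9]), np.float64(0.00192089965085529)) green (array([594.5,  29.6, 274.3]), np.float64(0.29644412851439483))
rail ends (array([654.4, 309.4, 243.8]), np.float64(0.14440295869195552)) (array([675.4, -28.2, 245.2]), np.float64(0.017207120245473106))
[ 596.8 -249.3   -0.2] [ 0.   0.  -0.1  0.4  0.3 -0.1  0.2  0.   0.1 -0.1 -0.3 -0.1]
grip [ 535.4 -239.   193. ] axis [-0.3  0.1  0.9]
```

```bash
cat >> h.py <<'E'
from scipy.spatial.transform import Rotation as Ro, Slerp
def pose(s):
    q=s['eef_rot'];return np.array(s['position']),Ro.from_quat([q[1],q[2],q[3],q[0]])
def plan(p0,R0,p1,R1,op,mm=28.,deg=9.):
    "straight move; returns rounded rows and simulated end"
    d=p1-p0;rv=(R0.inv()*R1).as_rotvec()
    n=int(max(1,np.ceil(np.linalg.norm(d)/mm),np.ceil(np.degrees(np.linalg.norm(rv))/deg)))
    rows=[];p,Rr=p0.copy(),R0
    for i in range(1,n+1):
        tp=p0+d*i/n;tR=R0*Ro.from_rotvec(rv*i/n)
        sh=np.round(Rr.inv().apply(tp-p)/30,3);tu=np.round((Rr.inv()*tR).as_rotvec()/2/np.pi,4)
        rows.append([op,*sh.tolist(),*tu.tolist()]);p=p+Rr.apply(sh*30);Rr=Rr*Ro.from_rotvec(tu*2*np.pi)
    return rows,p,Rr
def show(rows):
    for i in range(0,len(rows),10):print(str(rows[i:i+10]).replace('-0.0,','0,').replace(' ',''))
YR=-0.171
MP=rz(YR)@ry(np.radians(-20)); GRIP=np.array([596.8,-249.3,22])+MP@[0,0,182]
def toolR(M):return Ro.from_matrix(np.column_stack([-M[:,1],-M[:,0],-M[:,2]]))
RR=toolR(MP)
E
python3 - <<'E'
from h import *
from cell import r
np.set_printoptions(precision=4,suppress=True)
p,Rr=pose(r.get_state())
print(GRIP)
pre=GRIP+MP[:,2]*(6+110)
m=np.array([330,150,300.]);
rows,p,Rr=plan(p,Rr,pre,RR,85.4)
show(rows);print(p)
E
```

```text
[ 535.4602 -238.7074  193.0241]
[[85.4,0.715,-0.576,-0.049,0.0018,-0.0001,-0.0003],[85.4,0.716,-0.575,-0.043,0.0018,0,-0.0002],[85.4,0.717,-0.575,-0.036,0.0018,-0.0001,-0.0003],[85.4,0.718,-0.574,-0.03,0.0018,0,-0.0003],[85.4,0.72,-0.572,-0.024,0.0018,-0.0001,-0.0003],[85.4,0.72,-0.572,-0.017,0.0017,0,-0.0002],[85.4,0.721,-0.571,-0.012,0.0018,-0.0001,-0.0003],[85.4,0.722,-0.569,-0.006,0.0018,-0.0001,-0.0003],[85.4,0.723,-0.568,0.001,0.0018,0,-0.0003],[85.4,0.724,-0.567,0.007,0.0018,-0.0001,-0.0002]]
[[85.4,0.725,-0.566,0.012,0.0018,0,-0.0003],[85.4,0.726,-0.564,0.02,0.0018,-0.0001,-0.0003],[85.4,0.727,-0.563,0.025,0.0018,0,-0.0002],[85.4,0.727,-0.561,0.031,0.0018,-0.0001,-0.0003],[85.4,0.729,-0.56,0.037,0.0018,-0.0001,-0.0003],[85.4,0.73,-0.558,0.044,0.0018,0,-0.0003],[85.4,0.731,-0.556,0.049,0.0018,-0.0001,-0.0002],[85.4,0.731,-0.554,0.055,0.0017,0,-0.0003],[85.4,0.733,-0.552,0.061,0.0018,-0.0001,-0.0003],[85.4,0.734,-0.551,0.067,0.0018,0,-0.0002]]
[[85.4,0.734,-0.548,0.074,0.0018,-0.0001,-0.0003],[85.4,0.736,-0.547,0.079,0.0018,-0.0001,-0.0003],[85.4,0.736,-0.544,0.084,0.0018,0,-0.0003],[85.4,0.738,-0.541,0.091,0.0018,-0.0001,-0.0002],[85.4,0.738,-0.54,0.096,0.0018,0,-0.0003],[85.4,0.739,-0.537,0.103,0.0018,-0.0001,-0.0003],[85.4,0.741,-0.535,0.108,0.0018,0,-0.0003],[85.4,0.741,-0.531,0.114,0.0018,-0.0001,-0.0002],[85.4,0.743,-0.53,0.12,0.0018,0,-0.0003],[85.4,0.743,-0.527,0.125,0.0017,-0.0001,-0.0003]]
[[85.4,0.744,-0.524,0.131,0.0018,-0.0001,-0.0002]]
[ 496.3627 -231.956   302.03  ]
```

{"api": "send_rows", "payload": {"rows": [[[85.4,0.72,-0.575,-0.05,0.0018,0,-0.0003],[85.4,0.72,-0.575,-0.04,0.0018,0,-0.0003],[85.4,0.72,-0.575,-0.04,0.0018,0,-0.0003],[85.4,0.72,-0.575,-0.03,0.0018,0,-0.0003],[85.4,0.72,-0.57,-0.02,0.0018,0,-0.0003],[85.4,0.72,-0.57,-0.02,0.0018,0,-0.0003],[85.4,0.72,-0.57,-0.01,0.0018,0,-0.0003],[85.4,0.72,-0.57,-0.01,0.0018,0,-0.0003],[85.4,0.72,-0.57,0,0.0018,0,-0.0003],[85.4,0.72,-0.57,0,0.0018,0,-0.0003]]]}}

```text
time: 1.35
position: [244.0, 287.0, 271.7]
eef_rot: [0.035, -0.63, 0.775, -0.044]
ft_force: [0.2, 0.2, 0.1]
width: 1.003
```

{"api": "send_rows", "payload": {"rows": [[[85.4,0.73,-0.565,0.01,0.0018,0,-0.0003],[85.4,0.73,-0.565,0.02,0.0018,0,-0.0003],[85.4,0.73,-0.56,0.03,0.0018,0,-0.0003],[85.4,0.73,-0.56,0.03,0.0018,0,-0.0003],[85.4,0.73,-0.56,0.04,0.0018,0,-0.0003],[85.4,0.73,-0.56,0.04,0.0018,0,-0.0003],[85.4,0.73,-0.555,0.05,0.0018,0,-0.0003],[85.4,0.73,-0.555,0.05,0.0018,0,-0.0003],[85.4,0.73,-0.55,0.06,0.0018,0,-0.0003],[85.4,0.73,-0.55,0.07,0.0018,0,-0.0003]]]}}

```text
time: 2.6
position: [364.4, 39.2, 287.8]
eef_rot: [0.071, -0.634, 0.765, -0.089]
ft_force: [1.7, -0.0, 0.2]
width: 1.001
```

{"api": "send_rows", "payload": {"rows": [[[85.4,0.73,-0.55,0.07,0.0018,0,-0.0003],[85.4,0.73,-0.545,0.08,0.0018,0,-0.0003],[85.4,0.74,-0.545,0.08,0.0018,0,-0.0003],[85.4,0.74,-0.54,0.09,0.0018,0,-0.0003],[85.4,0.74,-0.54,0.1,0.0018,0,-0.0003],[85.4,0.74,-0.535,0.1,0.0018,0,-0.0003],[85.4,0.74,-0.535,0.11,0.0018,0,-0.0003],[85.4,0.74,-0.53,0.11,0.0018,0,-0.0003],[85.4,0.74,-0.53,0.12,0.0018,0,-0.0003],[85.4,0,0,0,0,0,0]]]}}

```text
time: 3.85
position: [473.0, -183.3, 302.7]
eef_rot: [0.101, -0.635, 0.755, -0.128]
ft_force: [-0.0, 0.2, 0.1]
width: 1.001
```

```bash
python3 - <<'E'
from h import *
from cell import r
p,Rr=pose(r.get_state())
rows,p,Rr=plan(p,Rr,GRIP+MP[:,2]*96,RR,85.4,25);show(rows);print(p)
rows,p,Rr=plan(p,Rr,GRIP+MP[:,2]*6,RR,85.4,18);show(rows);print(p)
E
```

```text
[[85.4,0.486,-0.331,0.346,0.0012,-0.0005,0.0],[85.4,0.486,-0.329,0.346,0.0011,-0.0006,0.0001],[85.4,0.488,-0.327,0.347,0.0012,-0.0005,0.0]]
[ 503.10090457 -233.11165792  283.23731637]
[[85.4,0.0,0.0,0.5,0,0.0,0.0],[85.4,0.0,0.0,0.5,0,0.0,0.0],[85.4,0.0,0.0,0.5,0,0.0,0.0],[85.4,0.0,0.0,0.5,0,0.0,0.0],[85.4,0.0,0.0,0.5,0,0.0,0.0],[85.4,0.0,0.0,0.5,0,0.0,0.0]]
[ 533.44214101 -238.34669935  198.66779638]
```

{"api": "send_rows", "payload": {"rows": [[[85.4,0.486,-0.33,0.346,0.0012,-0.0005,0],[85.4,0.486,-0.33,0.346,0.0012,-0.0005,0],[85.4,0.488,-0.33,0.347,0.0012,-0.0005,0],[85.4,0,0,0,0,0,0]]]}}

```text
time: 4.35
position: [503.0, -231.7, 282.7]
eef_rot: [0.112, -0.635, 0.753, -0.133]
ft_force: [-0.8, 0.8, 0.5]
width: 0.998
```

```bash
cat > look.py <<'E'
import sys,cv2,numpy as np
from cell import r
def crop(im,x0,y0,x1,y1,k):
    o=cv2.resize(im[y0:y1,x0:x1,::-1],None,fx=k,fy=k,interpolation=cv2.INTER_CUBIC)
    for x in range(x0,x1,10):cv2.putText(o,str(x),((x-x0)*k,8),0,.35,(0,255,255),1);cv2.line(o,((x-x0)*k,10),((x-x0)*k,14),(0,255,255),1)
    for y in range(y0,y1,10):cv2.putText(o,str(y),(0,(y-y0)*k+4),0,.35,(0,255,255),1)
    return o
def look(name,a,b,k=6,sides=("side","top")):
    ims=[crop(r.grab_frame(n)["img"],*w,k) for n,w in zip(sides,(a,b)) if w]
    h=max(i.shape[0] for i in ims)
    cv2.imwrite(f"pics/{name}.png",np.hstack([cv2.copyMakeBorder(i,0,h-i.shape[0],0,0,0) for i in ims]))
E
python3 - <<'E'
from h import *
from cell import r
from look import *
look("pre",(295,190,360,280),(325,165,390,225))
p,Rr=pose(r.get_state());print(p,p-GRIP-MP[:,2]*96,(Rr.inv()*RR).as_rotvec())
rows,p,Rr=plan(p,Rr,GRIP+MP[:,2]*6,RR,85.4,18);show(rows)
E
```

```text
[ 503.12861465 -230.95189311  283.71766443] [0.02345809 2.16827556 0.48311585] [-0.00103711  0.00077249  0.00265361]
[[85.4,0.012,0,0.503,0,0.0,0.0001],[85.4,0.013,-0.001,0.503,-0.0001,0.0,0.0],[85.4,0.012,0,0.504,0.0,0.0001,0.0001],[85.4,0.012,-0.001,0.503,0,0,0.0001],[85.4,0.012,-0.001,0.503,0,0.0,0.0001],[85.4,0.012,0,0.503,-0.0001,0.0,0.0]]
```

View pics/pre.png

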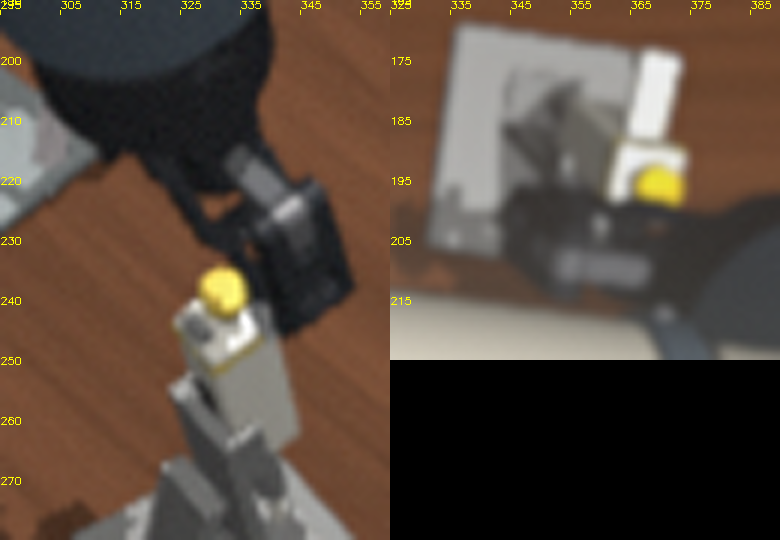

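{"api": "send_rows", "payload": {"rows": [[[85.4,0.012,0,0.503,0,0,0],[85.4,0.012,0,0.503,0,0,0],[85.4,0.012,0,0.503,0,0,0],[85.4,0.012,0,0.503,0,0,0],[85.4,0.012,0,0.503,0,0,0],[85.4,0.012,0,0.503,0,0,0],[85.4,0,0,0,0,0,0]]]}}

```text
time: 5.32
position: [533.6, -238.3, 196.7]
eef_rot: [0.112, -0.636, 0.752, -0.132]
ft_force: [-0.8, -0.1, -0.0]
width: 0.998
```

```bash
python3 - <<'E'
from h import *
from cell import r
from look import *
look("g0",(295,200,360,290),(325,165,390,225))
p,Rr=pose(r.get_state());print(p,MP.T@(p-GRIP),(Rr.inv()*RR).as_rotvec())
E
```

```text
[ 534.16763149 -238.55607997  198.72950254] [ 0.73026099 -0.07079449  5.80581508] [-0.00157743  0.00076827  0.00300883]
```

View pics/g0.png

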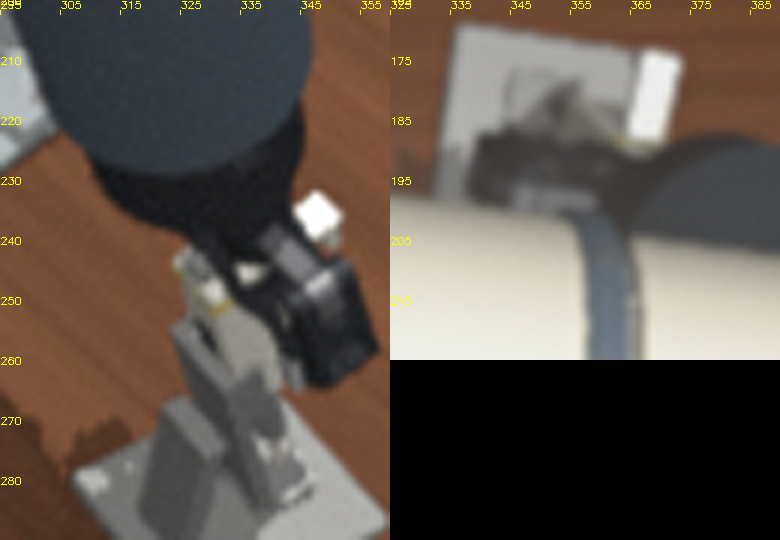

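{"api": "send_rows", "payload": {"rows": [[[60,0,0,0,0,0,0],[40,0,0,0,0,0,0],[20,0,0,0,0,0,0],[20,0,0,0,0,0,0],[20,0,0,0,0,0,0],[20,0,0,0,0,0,0],[20,0,0,0,0,0,0],[20,0,0,0,0,0,0]]], "squeeze": 40}}

```text
time: 6.42
position: [534.1, -238.5, 198.9]
eef_rot: [0.113, -0.635, 0.752, -0.133]
ft_force: [-1.6, 0.4, 4.1]
width: 0.299
```

```bash
python3 - <<'E'
from h import *
from cell import r
p,Rr=pose(r.get_state());s=r.get_state();print(s['width']*85.4,s['ft_force'],s['torque'],p,MP.T@(p-GRIP),(Rr.inv()*RR).as_rotvec())
E
```

```text
25.54395698840157 [-1.60257973  0.39733666  4.05225764] [0.19117342 1.22657447 0.01592881] [ 534.12007312 -238.49661236  198.85972589] [ 0.72125235 -0.02028712  5.94767475] [-0.00189972  0.00086106  0.00299831]
```

{"api": "send_rows", "payload": {"rows": [[[20,0,0,-0.2,0,0,0],[20,0,0,-0.4,0,0,0],[20,0,0,-0.6,0,0,0],[20,0,0,-0.6,0,0,0],[20,0,0,-0.6,0,0,0],[20,0,0,-0.6,0,0,0],[20,0,0,-0.6,0,0,0],[20,0,0,-0.6,0,0,0],[20,0,0,-0.6,0,0,0],[20,0,0,-0.6,0,0,0]]]}}

```text
time: 7.68
position: [477.9, -228.8, 351.2]
eef_rot: [0.112, -0.635, 0.752, -0.132]
ft_force: [0.4, 0.1, -1.9]
width: 0.302
```

{"api": "send_rows", "payload": {"rows": [[[20,0,0,-0.3,0,0,0],[20,0,0,0,0,0,0]]]}}

```text
time: 7.92
position: [475.8, -228.5, 359.6]
eef_rot: [0.113, -0.635, 0.752, -0.133]
ft_force: [0.3, -0.4, -1.8]
width: 0.3
```

```bash
python3 - <<'E'
from h import *
from cell import r
from look import *
look("lift",(290,130,370,290),(300,120,400,230),4)
p,Rr=pose(r.get_state());s=r.get_state();print(s['width']*85.4,s['ft_force'],s['torque'],p,MP.T@(p-GRIP),(Rr.inv()*RR).as_rotvec())
E
```

```text
25.395038431762714 [ 0.40086256 -0.29899259 -0.69992675] [0.2262268  1.19936545 0.00318705] [ 475.81439883 -228.39461524  358.21570309] [-3.81471438e-01  1.26221251e-02  1.75932122e+02] [0.000284   0.00146669 0.00270569]
```

View pics/lift.png

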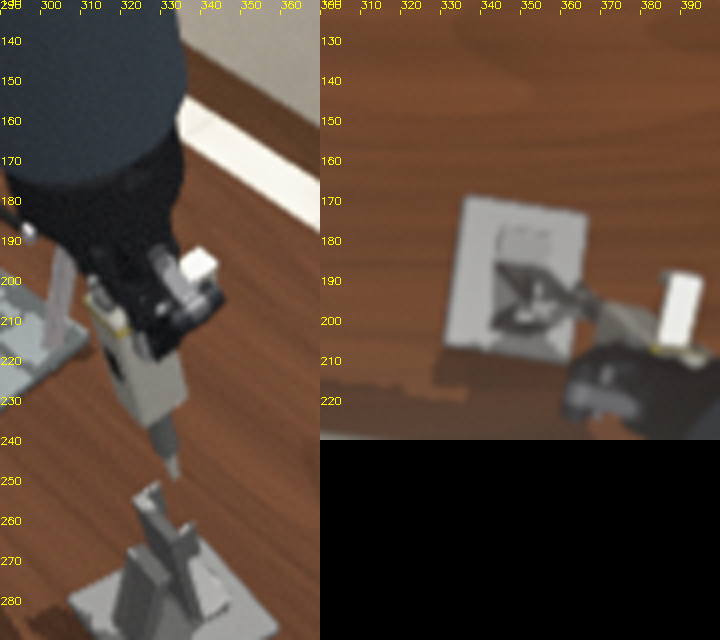

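```bash
cat >> h.py <<'E'
YS=0.06
MS=rz(YS); RS=toolR(MS); S=np.array([618.,241.5,240.])
def tcp_for_hook(hx,hy,hz,off=np.zeros(3)):
    "TCP such that hook is at (hx,hy,hz) in saddle frame, given TCP-grip offset 6+off in pip frame"
    return S+MS@(np.array([hx-28,hy,hz+6])+[0,0,6]+off)
E
python3 - <<'E'
from h import *
from cell import r
p,Rr=pose(r.get_state())
tgt=tcp_for_hook(-105,0,60);print(tgt)
rows,p,Rr=plan(p,Rr,tgt,RS,20,27);show(rows);print(p)
E
```

```text
[485.23932819 233.52478714 312.        ]
[[20,-0.846,0.148,0.038,-0.0031,-0.0003,-0.002],[20,-0.848,0.136,0.042,-0.003,-0.0004,-0.002],[20,-0.85,0.124,0.047,-0.0031,-0.0003,-0.002],[20,-0.851,0.113,0.05,-0.0031,-0.0004,-0.002],[20,-0.852,0.102,0.055,-0.0031,-0.0003,-0.002],[20,-0.853,0.089,0.059,-0.003,-0.0004,-0.002],[20,-0.854,0.078,0.062,-0.0031,-0.0003,-0.002],[20,-0.855,0.066,0.065,-0.0031,-0.0004,-0.002],[20,-0.855,0.053,0.068,-0.003,-0.0003,-0.002],[20,-0.856,0.042,0.071,-0.0031,-0.0004,-0.002]]
[[20,-0.856,0.029,0.074,-0.0031,-0.0003,-0.002],[20,-0.857,0.017,0.076,-0.003,-0.0004,-0.002],[20,-0.856,0.005,0.078,-0.0031,-0.0003,-0.0019],[20,-0.856,-0.007,0.08,-0.0031,-0.0004,-0.002],[20,-0.856,-0.019,0.081,-0.0031,-0.0003,-0.002],[20,-0.855,-0.031,0.083,-0.003,-0.0004,-0.002],[20,-0.855,-0.044,0.084,-0.0031,-0.0003,-0.002],[20,-0.854,-0.056,0.085,-0.0031,-0.0004,-0.002]]
[485.22641123 233.53822763 312.00788336]
```

{"api": "send_rows", "payload": {"rows": [[[20,-0.846,0.148,0.038,-0.0031,-0.0003,-0.002],[20,-0.848,0.136,0.042,-0.0031,-0.0004,-0.002],[20,-0.85,0.124,0.047,-0.0031,-0.0003,-0.002],[20,-0.85,0.113,0.05,-0.0031,-0.0004,-0.002],[20,-0.85,0.102,0.055,-0.0031,-0.0003,-0.002],[20,-0.853,0.09,0.06,-0.003,-0.0004,-0.002],[20,-0.855,0.078,0.06,-0.0031,-0.0003,-0.002],[20,-0.855,0.066,0.065,-0.0031,-0.0004,-0.002],[20,-0.855,0.053,0.068,-0.003,-0.0003,-0.002],[20,-0.855,0.042,0.07,-0.0031,-0.0004,-0.002]]]}}

```text
time: 9.28
position: [481.0, 28.8, 332.3]
eef_rot: [0.049, -0.691, 0.719, -0.059]
ft_force: [0.5, -0.5, -1.2]
width: 0.297
```

{"api": "send_rows", "payload": {"rows": [[[20,-0.855,0.03,0.074,-0.0031,-0.0003,-0.002],[20,-0.855,0.017,0.076,-0.003,-0.0004,-0.002],[20,-0.855,0.005,0.078,-0.0031,-0.0003,-0.002],[20,-0.855,-0.007,0.08,-0.0031,-0.0004,-0.002],[20,-0.855,-0.02,0.08,-0.0031,-0.0003,-0.002],[20,-0.855,-0.03,0.083,-0.003,-0.0004,-0.002],[20,-0.855,-0.044,0.084,-0.0031,-0.0003,-0.002],[20,-0.855,-0.056,0.085,-0.0031,-0.0004,-0.002],[20,0,0,0,0,0,0]]]}}

```text
time: 10.4
position: [485.5, 235.0, 311.3]
eef_rot: [0.001, 0.729, -0.685, -0.0]
ft_force: [-0.2, 0.6, -1.0]
width: 0.298
```

```bash
python3 - <<'E'
from h import *
from cell import r
from look import *
look("p1",(170,70,260,190),(120,105,220,225),4)
s=r.get_state();p,Rr=pose(s);print(s['ft_force'],s['torque'],p,(Rr.inv()*RS).as_rotvec())
E
```

```text
[-0.36648597 -0.22635835 -0.59024034] [-0.05524736  0.00212421 -0.00115612] [485.48627463 233.4204947  312.34933899] [-0.00017549 -0.00113029  0.00088978]
```

View pics/p1.png

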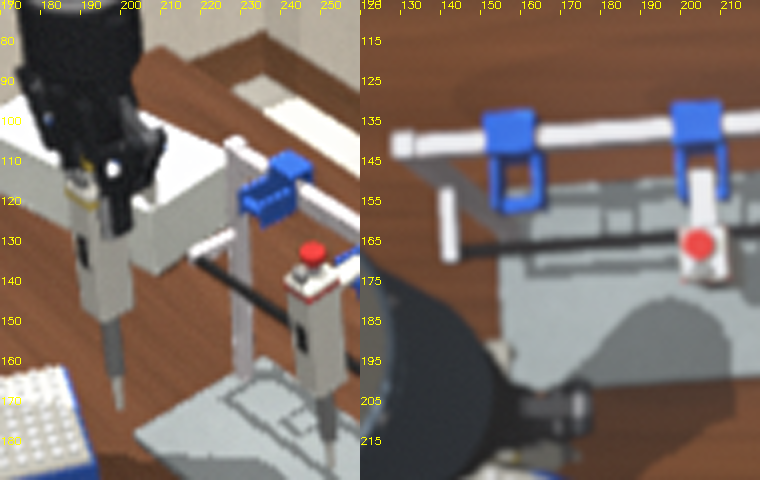

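```bash
python3 - <<'E'
from h import *
from cell import r
import cv2
from look import *
np.set_printoptions(precision=1,suppress=True)
s=r.get_state();p,Rr=pose(s)
M=Rr.as_matrix();PM=np.column_stack([-M[:,1],-M[:,0],-M[:,2]])
N=p-PM[:,2]*188
for n,X in(('nozzle',(0,0,0)),('hook+7',(47,7,183)),('hook-7',(47,-7,183)),('hand-bot',(-15,-13,94)),('hb2',(15,-13,94)),('hb3',(-15,13,94)),('cap',(0,0,220))):print(n,proj('side',N+PM@X),proj('top',N+PM@X))
a=r.grab_frame("side")["img"];b=r.grab_frame("top")["img"]
o1=crop(a,180,100,225,180,9);
cv2.imwrite("pics/p2.png",o1)
o=np.hstack([crop(a,224,104,254,132,13),crop(b,146,130,174,160,13)[:364]]);cv2.imwrite("pics/p3.png",o)
E
```

```text
nozzle [200.9 171.1] [173.7 217.8]
hook+7 [207.1 112.2] [149.7 189.8]
hook-7 [210.3 114.3] [156.4 189.3]
hand-bot [196.7 150.7] [170.4 221.2]
hb2 [205.1 146.2] [169.9 208.3]
hb3 [191.  146.5] [159.2 222. ]
cap [193.6 108.1] [148.7 210.5]
```

View pics/p2.png

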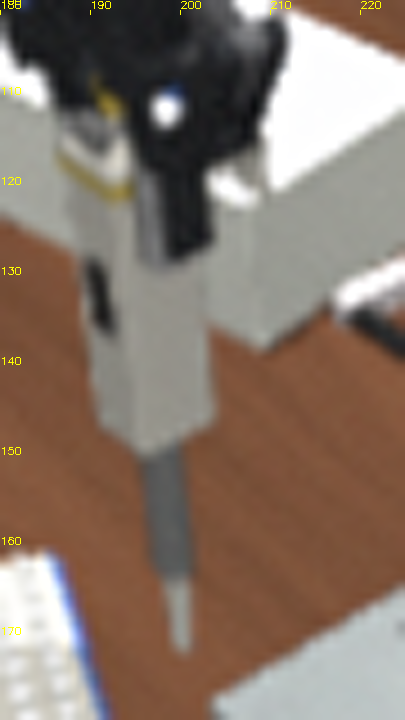

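View pics/p3.png

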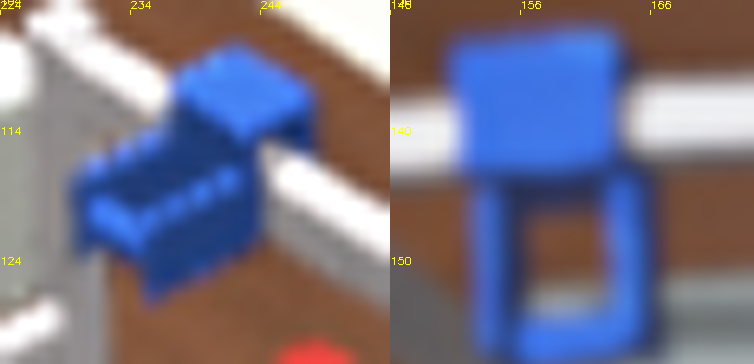

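```bash
python3 - <<'E'
from h import *
np.set_printoptions(precision=2,suppress=True)
print(tri((233,121.1),(160.1,155.9)))
q=lambda x,y:(224+x/13,104+y/13)
T=lambda x,y:(146+(x-390)/13,130+y/13)
obs=[('side',(0,0,0),q(117,222)),('top',(0,0,0),T(573,337)),
('side',(-4,12.3,8),q(86,175)),('side',(-4,-12.3,8),q(147,217)),('side',(28,-12.3,8),q(240,176)),
('top',(10,12.3,8),T(488,245)),('top',(10,-12.3,8),T(628,245)),('top',(-4,-14.5,8),T(650,335)),('top',(-4,14.5,8),T(480,355))]
f=lambda p:np.concatenate([proj(c,p+MS@np.array(X))-uv for c,X,uv in obs])
s=least_squares(f,[618,241,240],loss='soft_l1');print(s.x);print(f(s.x).reshape(-1,2))
f=lambda p:np.concatenate([proj(c,p[:3]+rz(p[3])@np.array(X))-uv for c,X,uv in obs])
s=least_squares(f,[618,241,240,.06],loss='soft_l1');print(s.x)
E
```

```text
(array([619.13, 241.15, 241.6 ]), np.float64(0.24476130033511367))
[621.06 241.28 240.74]
[[ 0.74 -0.01]
 [-0.02 -0.61]
 [-0.7   0.11]
 [ 0.12  0.39]
 [ 1.01 -0.66]
 [ 0.05  1.73]
 [ 0.08  0.99]
 [-0.42  0.02]
 [-0.1  -0.65]]
[621.03 241.26 240.75   0.07]
```

```bash
sed -i 's/S=np.array(\[618.,241.5,240.\])/S=np.array([620.,241.2,241.])/' h.py; python3 - <<'E'
from h import *
from cell import r
p,Rr=pose(r.get_state())
tgt=tcp_for_hook(-34,0,34);print(tgt)
rows,p,Rr=plan(p,Rr,tgt,RS,20,20);show(rows);print(p)
E
```

```text
[558.11156652 237.4822316  287.        ]
[[20,-0.003,-0.606,0.217,0,0,0.0],[20,-0.002,-0.607,0.216,-0.0001,0,0.0],[20,-0.003,-0.606,0.217,0,-0.0001,0.0],[20,-0.002,-0.607,0.216,-0.0001,0.0,0.0]]
[558.11101388 237.46744138 286.99693415]
```

{"api": "send_rows", "payload": {"rows": [[[20,0,-0.606,0.217,0,0,0],[20,0,-0.606,0.217,0,0,0],[20,0,-0.606,0.217,0,0,0],[20,0,-0.606,0.217,0,0,0],[20,0,0,0,0,0,0],[20,0,0,0,0,0,0]]]}}

```text
time: 11.35
position: [558.2, 237.4, 286.7]
eef_rot: [-0.0, 0.728, -0.685, 0.0]
ft_force: [-0.4, -0.5, -1.0]
width: 0.296
```

```bash
cat > chk.py <<'E'
from h import *
from cell import r
import cv2,sys
from look import *
np.set_printoptions(precision=2,suppress=True)
s=r.get_state();p,Rr=pose(s)
M=Rr.as_matrix();PM=np.column_stack([-M[:,1],-M[:,0],-M[:,2]])
N=p-PM[:,2]*188
print('F',s['ft_force'],'T',s['torque'],'p',p,'rv',(Rr.inv()*RS).as_rotvec(),'hook in S',MS.T@(N+PM@[28,0,176]-S))
if len(sys.argv)>1:
    for n,X in(('nozzle',(0,0,0)),('hook+7',(47,7,183)),('hook-7',(47,-7,183)),('hb',(-15,-13,94)),('hb2',(15,-13,94)),('hb3',(-15,13,94))):print(n,proj('side',N+PM@X),proj('top',N+PM@X))
    a=r.grab_frame("side")["img"];b=r.grab_frame("top")["img"]
    cv2.imwrite(f"pics/{sys.argv[1]}.png",np.hstack([crop(a,200,90,255,170,7),crop(b,135,125,190,205,7)]))
E
python3 chk.py q1
```

```text
F [-0.44 -0.5  -0.97] T [0.03 0.06 0.07] p [558.2  237.42 286.7 ] rv [-0. -0.  0.] hook in S [-33.91  -0.07  33.72]
nozzle [219.96 166.73] [174.87 190.89]
hook+7 [227.63 110.29] [152.26 158.35]
hook-7 [230.83 112.28] [158.67 157.91]
hb [217.25 147.01] [171.88 191.38]
hb2 [225.01 142.74] [171.39 179.03]
hb3 [211.66 143.02] [161.04 192.13]
```

View pics/q1.png

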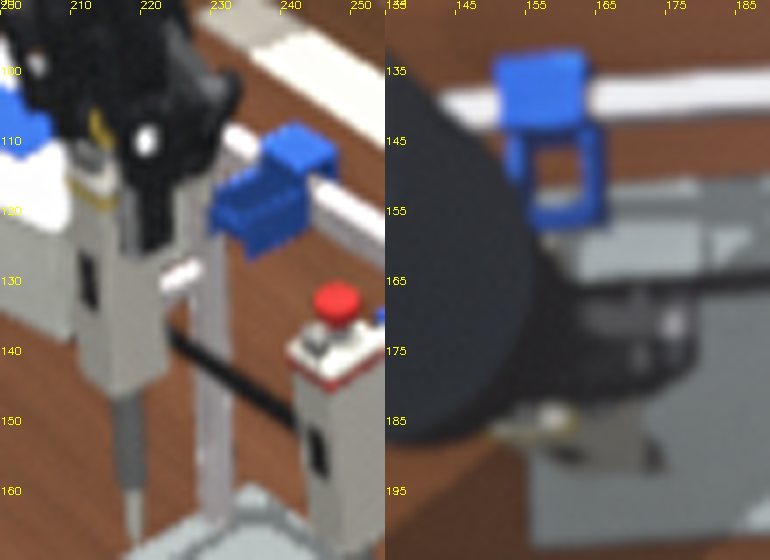

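```bash
python3 - <<'E'
from h import *
from cell import r
import cv2
from look import *
a=r.grab_frame("side")["img"];b=r.grab_frame("top")["img"]
o=np.hstack([crop(a,208,98,240,130,12),crop(b,143,143,175,175,12)])
o=np.clip(o.astype(float)**0.7*255/255**.7,0,255).astype('uint8')
cv2.imwrite("pics/q2.png",o)
E
```

```text
(no output)
```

View pics/q2.png

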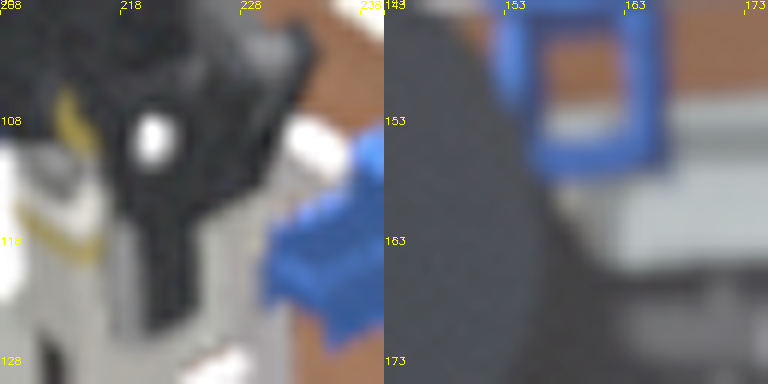

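```bash
python3 - <<'E'
from h import *
from cell import r
import cv2
from look import *
a=r.grab_frame("side")["img"];b=r.grab_frame("top")["img"]
s=r.get_state();p,Rr=pose(s)
M=Rr.as_matrix();PM=np.column_stack([-M[:,1],-M[:,0],-M[:,2]]);N=p-PM[:,2]*188
A=crop(a,205,130,235,172,10);B=crop(b,150,175,180,205,13)
def ln(o,c,x0,y0,k,P,Q):
    u=[tuple(int(v) for v in ((proj(c,N+PM@np.array(X))-[x0,y0]+.5)*k)) for X in(P,Q)];cv2.line(o,*u,(0,0,255),1)
for o,c,x0,y0,k in((A,'side',205,130,10),(B,'top',150,175,13)):
    for P,Q in(((-15,-13,94),(-15,-13,200)),((-15,13,94),(-15,13,200)),((15,-13,94),(15,-13,180)),((-15,-13,94),(-15,13,94)),((-15,-13,94),(15,-13,94)),((0,0,0),(0,0,94)),((-15,-13,200),(-15,13,200))):ln(o,c,x0,y0,k,P,Q)
h=max(A.shape[0],B.shape[0])
cv2.imwrite("pics/q3.png",np.hstack([cv2.copyMakeBorder(i,0,h-i.shape[0],0,0,0) for i in(A,B)]))
E
```

```text
(no output)
```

View pics/q3.png

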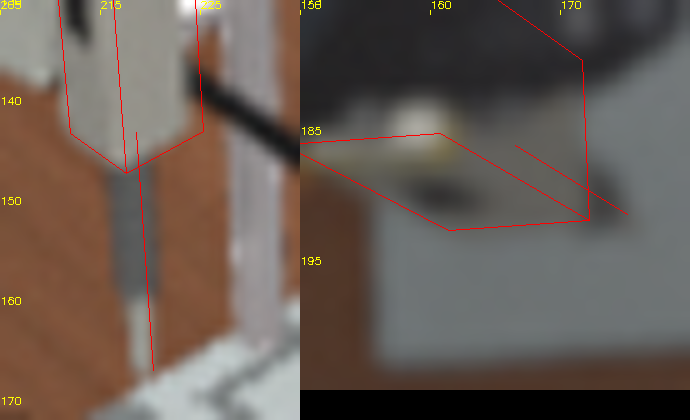

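```bash
python3 - <<'E'
from h import *
from cell import r
p,Rr=pose(r.get_state())
rows,p,Rr=plan(p,Rr,tcp_for_hook(-4,-1.2,28),RS,20,7);show(rows)
rows,p,Rr=plan(p,Rr,tcp_for_hook(-4,-1.2,6),RS,20,4);show(rows)
E
```

```text
[[20,0.009,-0.202,0.042,0,0,0.0],[20,0.009,-0.202,0.042,-0.0001,0,0.0001],[20,0.008,-0.202,0.042,0,0,-0.0],[20,0.009,-0.202,0.041,-0.0001,0,0.0],[20,0.009,-0.202,0.042,0,0,0.0]]
[[20,0,0,0.122,0,0,0.0],[20,0,0,0.122,0,0,0.0],[20,0,0,0.123,0,0,0.0],[20,0,0,0.122,0,0,0.0],[20,0,0,0.122,0,0,0.0],[20,0,0,0.122,0,0,0.0]]
```

{"api": "send_rows", "payload": {"rows": [[[20,0.009,-0.202,0.042,0,0,0],[20,0.009,-0.202,0.042,0,0,0],[20,0.009,-0.202,0.042,0,0,0],[20,0.009,-0.202,0.042,0,0,0],[20,0.009,-0.202,0.042,0,0,0],[20,0,0,0,0,0,0],[20,0,0,0,0,0,0]]]}}

```text
time: 12.52
position: [588.4, 237.9, 280.5]
eef_rot: [-0.0, 0.728, -0.685, 0.0]
ft_force: [-0.9, -0.6, -1.7]
width: 0.301
```

```bash
python3 chk.py q4
```

```text
F [-0.88 -0.61 -1.67] T [ 0.03  0.01 -0.02] p [588.36 237.92 280.48] rv [-0. -0.  0.] hook in S [-3.77 -1.37 27.5 ]
nozzle [227.55 164.16] [175.4  180.02]
hook+7 [235.79 108.41] [153.19 145.57]
hook-7 [238.99 110.36] [159.53 145.14]
hb [225.41 144.59] [172.51 179.37]
hb2 [232.94 140.41] [172.02 167.21]
hb3 [219.81 140.69] [161.79 180.11]
```

View pics/q4.png

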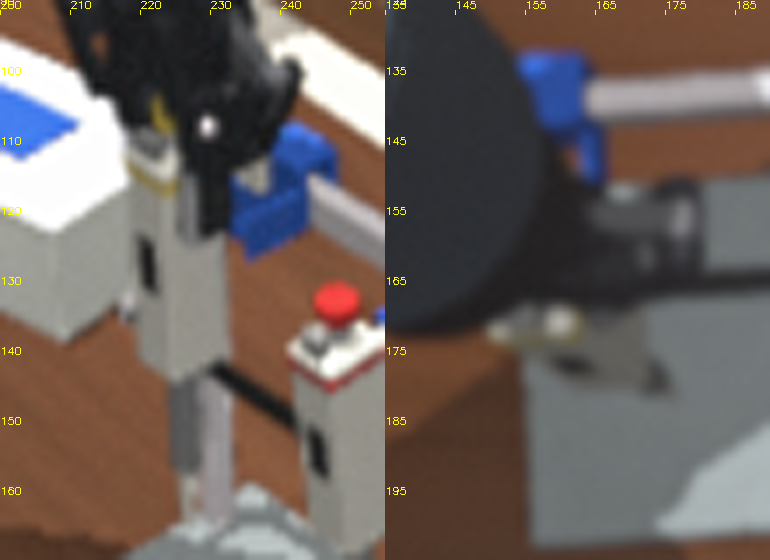

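```bash
cat > ov.py <<'E'
from h import *
from cell import r
import cv2,sys
from look import *
a=r.grab_frame("side")["img"]
s=r.get_state();p,Rr=pose(s)
M=Rr.as_matrix();PM=np.column_stack([-M[:,1],-M[:,0],-M[:,2]]);N=p-PM[:,2]*188
k=14;x0,y0=220,98
A=crop(a,x0,y0,258,134,k);B=A.copy()
def ln(o,X,Y,col):
    u=[tuple(int(v) for v in ((proj('side',Z)-[x0,y0]+.5)*k)) for Z in(X,Y)];cv2.line(o,*u,col,1)
pc=lambda X:N+PM@np.array(X,float); hc=lambda X:S+MS@np.array(X,float)
for y in(-7,7):
    pts=[(15,y,183),(47,y,183),(47,y,162),(41,y,162),(41,y,176),(15,y,176)]
    for i in range(5):ln(B,pc(pts[i]),pc(pts[i+1]),(0,0,255))
for x,z in((47,183),(47,162)):ln(B,pc((x,-7,z)),pc((x,7,z)),(0,0,255))
for y in(-10,10):
    ln(B,hc((-4,y,8)),hc((32,y,8)),(0,255,0));ln(B,hc((-4,y,8)),hc((-4,y,-8)),(0,255,0))
for x in(-4,4):ln(B,hc((x,-10,0)),hc((x,10,0)),(0,255,0))
cv2.imwrite(f"pics/{sys.argv[1]}.png",cv2.resize(np.hstack([A,B]),None,fx=.75,fy=.75,interpolation=cv2.INTER_AREA))
E
python3 ov.py q5
```

```text
(no output)
```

View pics/q5.png

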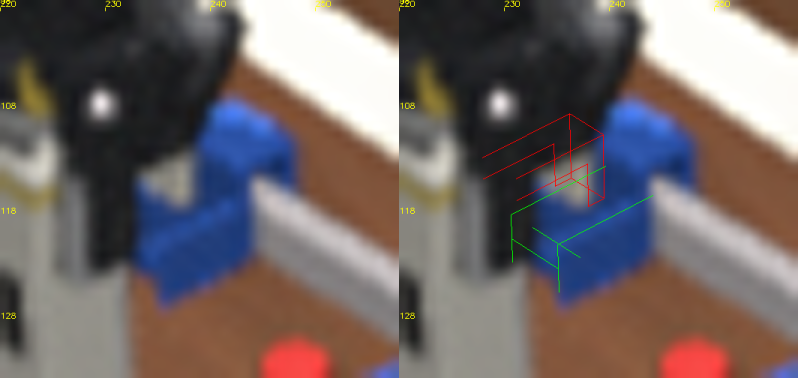

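{"api": "send_rows", "payload": {"rows": [[[20,0,0,0.12,0,0,0],[20,0,0,0.12,0,0,0],[20,0,0,0.12,0,0,0],[20,0,0,0,0,0,0]]]}}

```text
time: 13.18
position: [588.2, 238.0, 269.1]
eef_rot: [0.0, 0.728, -0.685, 0.0]
ft_force: [0.3, 0.4, -2.1]
width: 0.3
```

{"api": "send_rows", "payload": {"rows": [[[20,0,0,0.1,0,0,0],[20,0,0,0.1,0,0,0],[20,0,0,0,0,0,0]]]}}

```text
time: 13.55
position: [588.3, 238.0, 263.2]
eef_rot: [0.0, 0.728, -0.685, 0.0]
ft_force: [0.4, 1.3, -0.4]
width: 0.297
```

```bash
python3 chk.py; python3 ov.py q6
```

```text
F [ 0.39  1.32 -0.4 ] T [ 0.33 -0.02 -0.02] p [588.25 238.05 263.25] rv [-0. -0.  0.] hook in S [-3.88 -1.23 10.25]
```

View pics/q6.png

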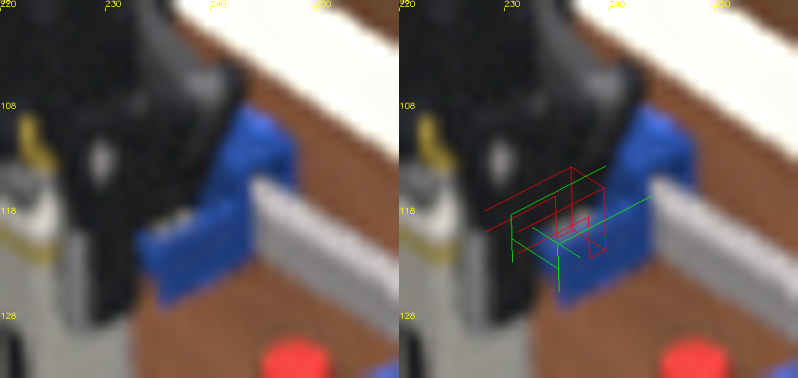

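{"api": "send_rows", "payload": {"rows": [[[20,-0.035,0,0,0,0,0],[20,0,0,0,0,0,0],[20,0,0,0,0,0,0]]]}}

```text
time: 13.98
position: [588.3, 238.9, 263.7]
eef_rot: [-0.0, 0.728, -0.685, 0.0]
ft_force: [0.4, 0.1, -0.9]
width: 0.299
```

```bash
for i in 1 2 3; do python3 chk.py; done
```

```text
F [ 0.44  0.07 -0.87] T [ 0.   -0.    0.05] p [588.32 238.89 263.73] rv [-0. -0.  0.] hook in S [-3.75 -0.4  10.75]
F [ 0.44  0.07 -0.87] T [ 0.   -0.    0.05] p [588.32 238.89 263.73] rv [-0. -0.  0.] hook in S [-3.75 -0.4  10.75]
F [ 0.44  0.07 -0.87] T [ 0.   -0.    0.05] p [588.32 238.89 263.73] rv [-0. -0.  0.] hook in S [-3.75 -0.4  10.75]
```

{"api": "send_rows", "payload": {"rows": [[[20,-0.05,0,0,0,0,0],[20,0,0,0,0,0,0],[20,0,0,0,0,0,0]]]}}

```text
time: 14.35
position: [588.2, 240.5, 263.6]
eef_rot: [-0.0, 0.728, -0.685, 0.0]
ft_force: [-0.4, 0.1, -1.6]
width: 0.298
```

{"api": "send_rows", "payload": {"rows": [[[20,0,0,0.07,0,0,0],[20,0,0,0,0,0,0],[20,0,0,0,0,0,0]]]}}

```text
time: 14.72
position: [588.2, 240.4, 261.5]
eef_rot: [-0.0, 0.728, -0.685, 0.0]
ft_force: [-0.1, -0.8, -1.4]
width: 0.294
```

{"api": "send_rows", "payload": {"rows": [[[20,0,0,0.07,0,0,0],[20,0,0,0,0,0,0],[20,0,0,0,0,0,0]]]}}

```text
time: 15.1
position: [588.2, 240.5, 259.4]
eef_rot: [-0.0, 0.728, -0.685, 0.0]
ft_force: [0.1, -0.0, -1.1]
width: 0.3
```

{"api": "send_rows", "payload": {"rows": [[[20,0,0,0.07,0,0,0],[20,0,0,0,0,0,0],[20,0,0,0,0,0,0]]]}}

```text
time: 15.48
position: [588.2, 240.4, 257.4]
eef_rot: [-0.0, 0.728, -0.685, 0.0]
ft_force: [-0.8, 0.4, -1.3]
width: 0.294
```

{"api": "send_rows", "payload": {"rows": [[[20,0,0,0.05,0,0,0],[20,0,0,0,0,0,0],[20,0,0,0,0,0,0]]]}}

```text
time: 15.85
position: [588.2, 240.5, 255.9]
eef_rot: [-0.0, 0.728, -0.685, 0.0]
ft_force: [-0.3, -0.7, -1.7]
width: 0.303
```

{"api": "send_rows", "payload": {"rows": [[[20,0,0,0.05,0,0,0],[20,0,0,0,0,0,0],[20,0,0,0,0,0,0]]]}}

```text
time: 16.23
position: [588.2, 240.5, 254.4]
eef_rot: [-0.0, 0.728, -0.685, 0.0]
ft_force: [-0.1, 0.3, -1.0]
width: 0.3
```

{"api": "send_rows", "payload": {"rows": [[[20,0,0,0.05,0,0,0],[20,0,0,0,0,0,0],[20,0,0,0,0,0,0]]]}}

```text
time: 16.6
position: [588.2, 240.4, 252.8]
eef_rot: [-0.0, 0.728, -0.685, 0.0]
ft_force: [-0.7, -0.7, -0.7]
width: 0.296
```

{"api": "send_rows", "payload": {"rows": [[[20,0,0,0.05,0,0,0],[20,0,0,0,0,0,0],[20,0,0,0,0,0,0]]]}}

```text
time: 16.98
position: [588.3, 240.4, 251.3]
eef_rot: [-0.0, 0.728, -0.685, 0.0]
ft_force: [1.0, 1.1, -0.5]
width: 0.295
```

```bash
python3 chk.py q7; python3 ov.py q8
```

```text
F [ 1.04  1.07 -0.48] T [-0.03 -0.06  0.03] p [588.25 240.45 251.28] rv [-0. -0.  0.] hook in S [-3.73  1.16 -1.7 ]
nozzle [227.38 170.61] [176.8  181.82]
hook+7 [235.45 116.49] [155.64 148.92]
hook-7 [238.59 118.45] [161.76 148.49]
hb [225.27 151.83] [174.15 181.37]
hb2 [232.67 147.65] [173.67 169.58]
hb3 [219.78 147.93] [163.76 182.09]
```

View pics/q7.png

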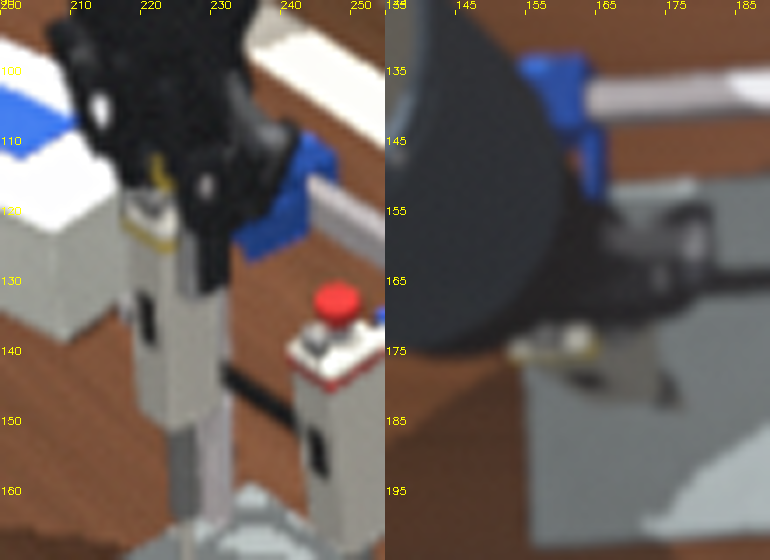

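View pics/q8.png

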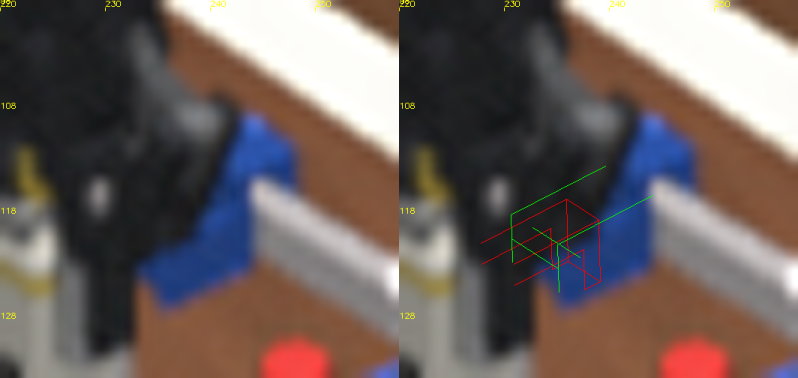

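{"api": "send_rows", "payload": {"rows": [[[20,0,0,0.04,0,0,0],[20,0,0,0,0,0,0],[20,0,0,0,0,0,0]]]}}

```text
time: 17.5
position: [588.2, 240.5, 250.1]
eef_rot: [-0.0, 0.728, -0.685, 0.0]
ft_force: [-0.6, 0.2, -1.1]
width: 0.301
```

{"api": "send_rows", "payload": {"rows": [[[20,0,0,0.04,0,0,0],[20,0,0,0,0,0,0],[20,0,0,0,0,0,0]]]}}

```text
time: 17.88
position: [588.2, 240.5, 248.8]
eef_rot: [-0.0, 0.728, -0.685, 0.0]
ft_force: [-0.1, -0.4, -1.2]
width: 0.299
```

{"api": "send_rows", "payload": {"rows": [[[20,0,0,0.04,0,0,0],[20,0,0,0,0,0,0],[20,0,0,0,0,0,0]]]}}

```text
time: 18.25
position: [588.3, 240.5, 248.6]
eef_rot: [-0.001, 0.728, -0.685, 0.001]
ft_force: [-2.5, 0.5, 5.5]
width: 0.299
```

```bash
python3 chk.py q9; python3 - <<'E'
import cv2,numpy as np
from look import crop
a=cv2.imread("pics/side0.png")[...,::-1]
cv2.imwrite("pics/q9b.png",0*crop(a,200,90,255,170,7)) if 0 else None
from cell import r
b=r.grab_frame("side")["img"]
cv2.imwrite("pics/q10.png",np.hstack([crop(a,228,98,258,134,12),crop(b,228,98,258,134,12)]))
E
```

```text
F [-2.5   0.49  5.54] T [-0.05  0.92  0.01] p [588.27 240.46 248.56] rv [-0. -0.  0.] hook in S [-3.7   1.18 -4.39]
nozzle [227.44 171.19] [176.99 181.91]
hook+7 [235.47 117.24] [155.94 149.2 ]
hook-7 [238.6 119.2] [162.05 148.78]
hb [225.33 152.51] [174.37 181.51]
hb2 [232.71 148.32] [173.88 169.75]
hb3 [219.84 148.61] [164.01 182.23]
```

View pics/q10.png

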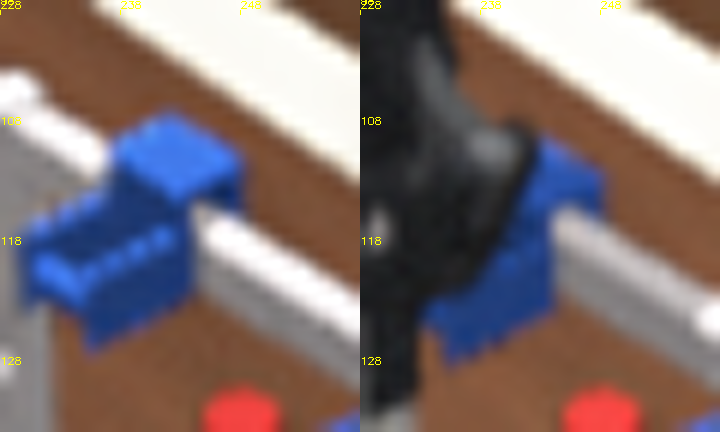

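View pics/q9.png

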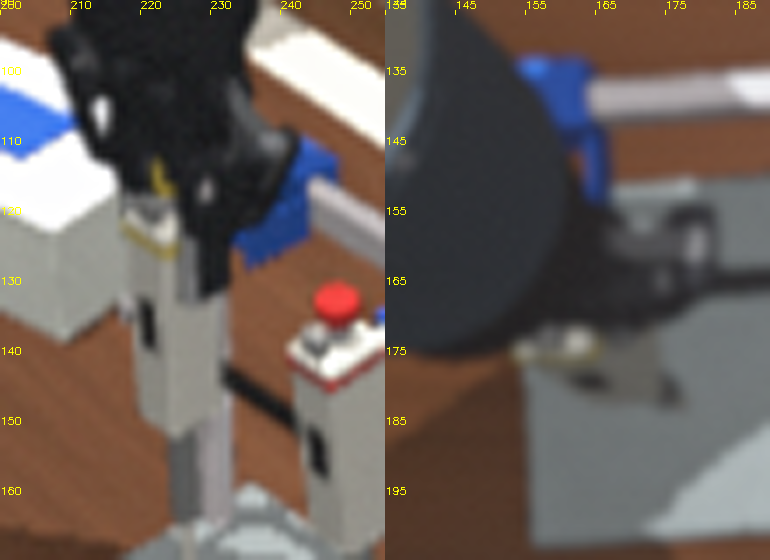

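{"api": "send_rows", "payload": {"rows": [[[20,0,0,0,0,0,0],[20,0,0,0,0,0,0],[20,0,0,0,0,0,0],[20,0,0,0,0,0,0],[20,0,0,0,0,0,0]]]}}

```text
time: 19.02
position: [588.3, 240.5, 248.5]
eef_rot: [-0.001, 0.728, -0.685, 0.001]
ft_force: [-2.5, -0.0, 5.3]
width: 0.301
```

{"api": "send_rows", "payload": {"rows": [[[20,0,0,0,0,0,0],[20,0,0,0,0,0,0],[20,0,0,0,0,0,0],[20,0,0,0,0,0,0],[20,0,0,0,0,0,0]]]}}

```text
time: 19.65
position: [588.3, 240.5, 248.5]
eef_rot: [-0.001, 0.728, -0.685, 0.001]
ft_force: [-2.9, 0.3, 5.0]
width: 0.301
```

{"api": "send_rows", "payload": {"rows": [[[20,0,0,-0.02,0,0,0],[20,0,0,-0.01,0,0,0],[20,0,0,0,0,0,0],[20,0,0,0,0,0,0]]]}}

```text
time: 20.15
position: [588.3, 240.5, 248.6]
eef_rot: [-0.0, 0.728, -0.685, 0.0]
ft_force: [-0.9, 0.3, 3.9]
width: 0.3
```

{"api": "send_rows", "payload": {"rows": [[[20,0,0,-0.02,0,0,0],[20,0,0,0,0,0,0],[20,0,0,0,0,0,0]]]}}

```text
time: 20.52
position: [588.2, 240.5, 248.7]
eef_rot: [0.0, 0.728, -0.685, 0.0]
ft_force: [0.1, 0.1, -0.0]
width: 0.3
```

Load is down to about 1 N on the hanger; now I open the fingers.

{"api": "send_rows", "payload": {"rows": [[[30,0,0,0,0,0,0],[34,0,0,0,0,0,0],[40,0,0,0,0,0,0],[50,0,0,0,0,0,0],[60,0,0,0,0,0,0],[60,0,0,0,0,0,0],[60,0,0,0,0,0,0],[60,0,0,0,0,0,0]]]}}

```text
time: 21.52
position: [588.2, 240.5, 249.2]
eef_rot: [-0.0, 0.728, -0.685, 0.0]
ft_force: [0.2, 0.3, -0.3]
width: 0.704
```

```bash
python3 chk.py r1
```

```text
F [ 0.22  0.32 -0.31] T [-0.02 -0.01  0.  ] p [588.21 240.48 249.25] rv [-0. -0.  0.] hook in S [-3.77  1.2  -3.73]
nozzle [227.38 171.07] [176.95 181.96]
hook+7 [235.45 117.06] [155.86 149.16]
hook-7 [238.58 119.03] [161.97 148.73]
hb [225.28 152.36] [174.32 181.52]
hb2 [232.67 148.17] [173.83 169.75]
hb3 [219.79 148.45] [163.95 182.24]
```

View pics/r1.png

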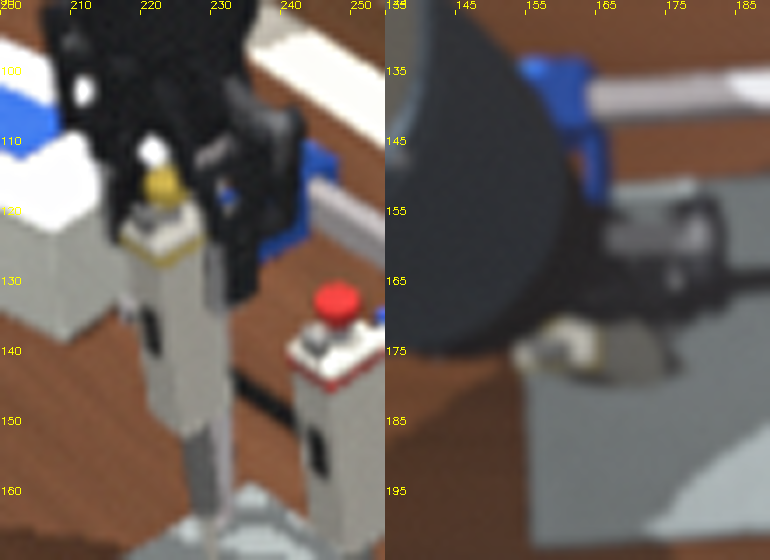

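{"api": "send_rows", "payload": {"rows": [[[60,0,0,-0.3,0,0,0],[60,0,0,-0.5,0,0,0],[60,0,0,-0.5,0,0,0],[60,0,0,-0.5,0,0,0],[60,0,0,-0.5,0,0,0],[60,0,0,-0.6,0,0,0],[60,0,0,-0.7,0,0,0],[60,0,0,-0.7,0,0,0]]]}}

```text
time: 22.62
position: [588.1, 240.4, 380.2]
eef_rot: [-0.001, 0.728, -0.685, 0.001]
ft_force: [0.7, 1.0, -0.3]
width: 0.702
```

{"api": "send_rows", "payload": {"rows": [[[60,0,0.9,0,0,0,0],[60,0,0.9,0,0,0,0],[60,0,0.9,0,0,0,0],[60,0,0.9,0,0,0,0],[60,0,0.9,0,0,0,0],[60,0,0.9,0,0,0,0],[60,0,0,0,0,0,0],[60,0,0,0,0,0,0]]]}}

```text
time: 23.62
position: [426.7, 230.9, 378.9]
eef_rot: [-0.001, 0.728, -0.685, 0.0]
ft_force: [-0.0, -0.5, 0.1]
width: 0.702
```

```bash
python3 chk.py r2;python3 - <<'E'
from look import *
look("full",(190,90,310,220),(120,115,290,210),4)
E
```

```text
F [-0.03 -0.52  0.08] T [0.02 0.   0.06] p [426.71 230.87 378.87] rv [-0.  0.  0.] hook in S [-165.54    1.3   125.92]
nozzle [182.2  162.66] [167.86 240.77]
hook+7 [186.88  98.51] [140.08 215.75]
hook-7 [190.2  100.68] [147.49 215.24]
hb [176.13 140.16] [163.65 247.44]
hb2 [185.43 135.44] [163.13 233.11]
hb3 [170.37 135.76] [151.3  248.29]
```

View pics/r2.png

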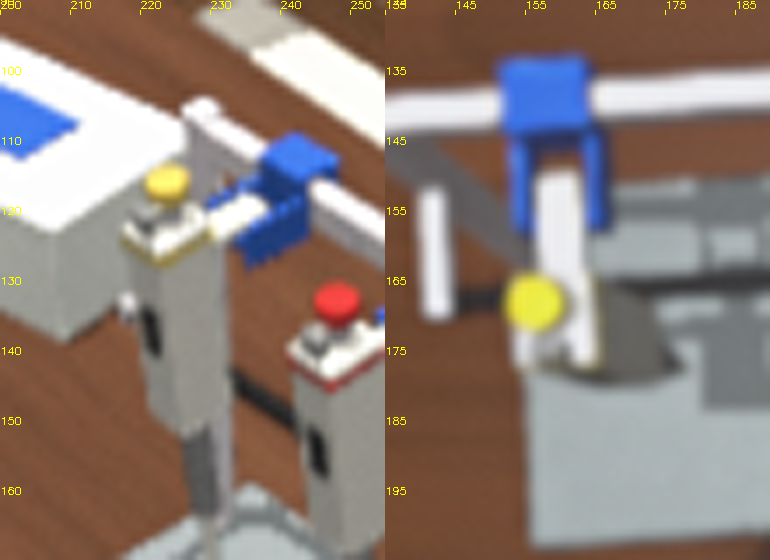

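```bash
python3 - <<'E'
import cv2;i=cv2.imread("pics/full.png");cv2.imwrite("pics/full2.png",cv2.resize(i,None,fx=800/i.shape[1],fy=800/i.shape[1])) 
E
```

```text
(no output)
```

View pics/full2.png

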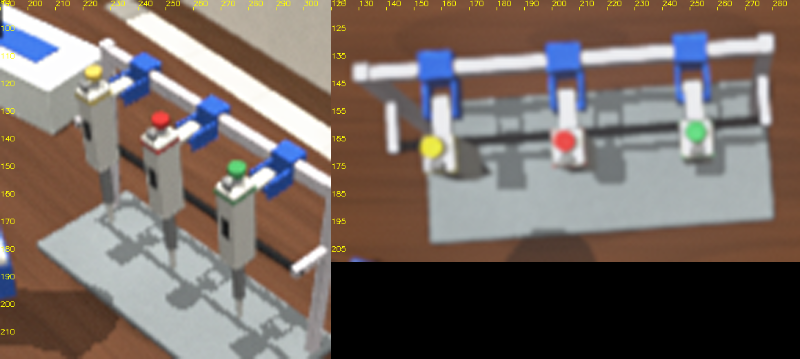

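```bash
python3 - <<'E'
from h import *
from cell import r
import cv2
from look import *
a=r.grab_frame("side")["img"];b=r.grab_frame("top")["img"]
cv2.imwrite("pics/s1.png",np.hstack([crop(a,205,108,255,178,8),crop(b,140,130,190,200,8)]))
print(r.get_state()['time'])
E
```

```text
23.925
```

View pics/s1.png

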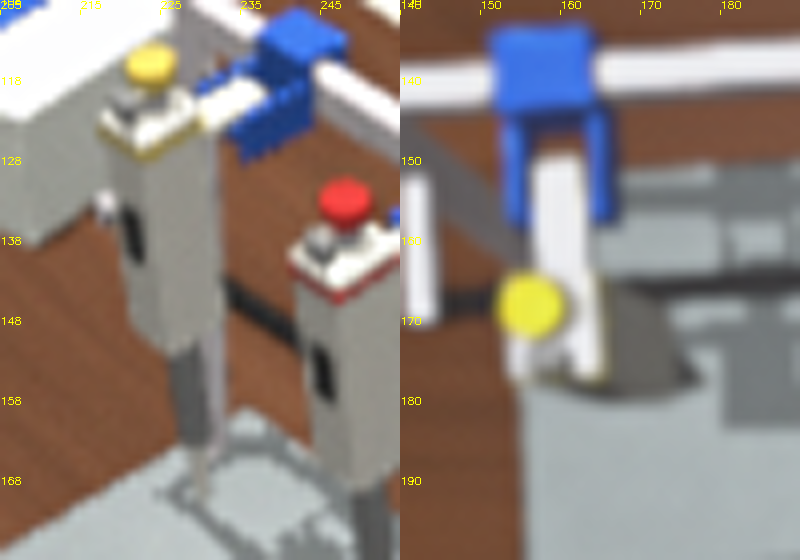

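```bash
python3 - <<'E'
from h import *
np.set_printoptions(precision=3,suppress=True)
obs=[('side',(0,0,220),(223.9,115.9)),('top',(0,0,220),(156.25,168.1)),('side',(0,0,0),(230.4,170.5)),
('top',(47,7,183),(156.9,149.6)),('top',(47,-7,183),(162.75,149.6)),('side',(47,-7,183),(238.1,118)),
('side',(-15,-13,94),(226.9,152.4)),('side',(15,-13,94),(232.75,149.25)),('side',(-15,13,94),(221.6,148.6)),
('top',(-15,13,200),(153.1,177.25)),('top',(-15,-13,200),(165.4,176.9)),('top',(0,0,0),(177.5,177.5))]
f=lambda p:np.concatenate([proj(c,p[:3]+Ro.from_rotvec(p[3:]).as_matrix()@np.array(X,float))-uv for c,X,uv in obs])
s=least_squares(f,[590,240,60,0,0,.06],loss='soft_l1');Rm=Ro.from_rotvec(s.x[3:]).as_matrix()
print(s.x);print(f(s.x).reshape(-1,2));print('axis',Rm[:,2],'stand frame',MS.T@Rm[:,2],'angle',np.arccos(Rm[2,2]))
hk=s.x[:3]+Rm@[28,0,176];S2=np.array([620,241.2,236.6]);print('hook',hk,MS.T@(hk-S2))
# hanger from near-side observations, side view bar not visible
E
```

```text
[600.429 239.575  59.446   0.004  -0.082   0.052]
[[-0.502 -0.602]
 [ 0.233  0.504]
 [ 0.091 -0.448]
 [-0.187  0.578]
 [ 0.089  0.205]
 [ 0.215  1.348]
 [-0.157  0.443]
 [ 1.346 -1.155]
 [-0.294  0.298]
 [ 0.248 -0.568]
 [-0.402 -0.926]
 [-0.032  0.245]]
axis [-0.081 -0.006  0.997] stand frame [-0.082 -0.001  0.997] angle 0.08174542550289794
hook [613.966 239.97  237.144] [-6.097 -0.866  0.544]
```

```bash
python3 - <<'E'
from cell import r
import cv2,numpy as np
b=r.grab_frame("top")["img"].astype(int);a=cv2.imread("pics/top0.png")[...,::-1].astype(int)
d=np.abs(a-b).max(2)
for n,(x0,y0,x1,y1) in dict(rack=(318,228,375,262),red_cap=(196,158,213,174),green_cap=(244,155,261,171),tip=(112,205,176,256)).items():print(n,(d[y0:y1,x0:x1]>60).mean())
r.sign_off();print(r.get_state()['time'])
E
```

```text
rack 0.0
red_cap 0.0
green_cap 0.0
tip 0.5621936274509803
the job is handed in; nothing more can be done
the job is handed in; nothing more can be done
```

The yellow-capped pipette now hangs freely on the empty hanger, and I handed the job in at about 24 s of the 54 s allowed. The one thing I could not confirm is the tip box.

- **Taking it out:** I gripped it across its flat sides at the grip point with a 40 N squeeze. I then drew it about 170 mm out along its own axis, upright, and carried it in front of the stand.
- **Hooking on:** On the way down the hook briefly touched one cheek of the hanger with about 1.3 N. I shifted the pipette about 2.5 mm sideways and lowered it onto the bar. The hanger slid down about 4.5 mm and then stopped hard.
- **Tug:** I held it for about 1.4 s with the wrist force reading 5.0–5.5 N. Adding the pipette's weight, that is a downward pull of about 6.0–6.7 N on the hanger. There was also a sideways force of 2.5–2.9 N, perhaps from the back-rest bar. After that I eased the load off and opened the fingers, then backed the arm away upward.

**Last checks from the cameras:**
- The hook sits between the cheeks, at about (-6, -1, 0.5) mm from the saddle point, good to about 2 mm.
- The pipette leans about 0.08 rad against the back-rest bar and did not move between pictures.
- The wrist force was about zero after release.
- The tube rack and the red and green caps look unchanged.
- The picture comparison for the tip box disagreed: 56% of its area had changed. I think the retreated arm was over that area in the last view. I never brought the arm near the box low down and felt no contact with it.

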